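# Cock the peeler's arm, load the apple, trip the latch

## Task

Get the apple peeler ready to crank: swing its sprung peeling arm back until the latch catches it and it stays back by itself, put the cored apple over the spindle, fully down on the carrier plate, then press the latch's thumb tab so that the arm springs in against the apple. Feel for the catch and do not force the arm against its rubber buffer, never let it fly back on the bare spindle, and once the apple is on do not touch the arm itself. Leave the things standing round the peeler where they are.

Things in the scene. Friction and masses are not known exactly. Their poses are not given: they have to be found in the camera images.
- peeler: Apple peeler with crank: white cast base, steel parts, fixed to the worktop by its feet. Origin: on the worktop, under the axis of the arm's pivot column (cap 96 mm high); z up, y points to the spindle, 120 mm away. A crank with a wooden knob (99 mm high) stands on the spindle's +x side, 39 to 72 mm from its axis. A push of the hand of over 15 N on any part of the peeler, arm or latch strains it.
- peel_arm (a joint): Swing of the sprung arm, rad: 0 at rest beside the bare spindle; grows as it is swung back, counter-clockwise seen from above. The arm points 0.165 + value from the peeler's y axis towards -x; about 0.14 when it lies on the seated apple. The arm: level steel bar 12 mm wide, top 75 mm above the worktop, from the pivot to the dark upright head 120 mm out (12 mm thick, 55 to 84 mm high).
- post_top (a point): Top of the round upright wooden finger post on the arm, by which it is pushed: 80 mm from the pivot axis, 12 mm thick, from 75 to 116 mm above the worktop; moves with the arm. Spring force against a push here: 3 N at rest, 8 to 9 N when cocked, plus 1 N while the latch hook is being lifted. An upright catch pin (8 mm thick, top 90 mm) stands on the arm 50 mm from the pivot.
- catch_nominal (a point): Nominal place of the caught pin's top (x: arm's travel). Each machine's latch (hook, tab, buffer) sits up to 6 mm before or behind this along x, unmeasured: it catches at 0.85 to 1.09 rad of peel_arm. 0.02 rad (1.6 mm at the post) on, a rubber buffer adds 4.5 N/mm at the post. The push eases suddenly when the hook drops; eased off, a caught arm stays put, else it follows the hand back.
- tab_nominal (a point): Nominal middle of the top of the latch's dark ribbed thumb tab, 81 mm above the worktop (26 mm along x, 24 mm across; really up to 6 mm off along x, the arm's travel at the catch). The latch is a steel rocker over the caught arm, its ramped hook 88 mm in -x from the tab. Pressed down: at 3 to 8 N and after 5 to 14 mm the hook frees the arm; the tab's travel ends no sooner than 18 mm.
- bar_left_group: Tall things of the room at the front edge near the apple, for clearance only (fixed; offsets in world x, y from this origin): thin flag pole at (+0.01, -0.10), 430 mm high; tall pink flask at (-0.075, +0.165), 65 mm across, 376 mm high; grey carton beside it at (-0.09, +0.25), 210 mm high.
- blender: Blender right of the peeler, for clearance only: 350 mm high, up to 85 mm out from its upright axis; origin under its middle. The big terracotta pot to its right (axis 0.07 m ahead, 0.20 m right of it, 130 mm out) is 440 mm high with the jug on top.
- spindle_foot (a point): Point on the peeler: foot of the upright spindle, in the middle of the round carrier plate (47 mm across, top 45 mm above the worktop) on which the apple comes to stand. The spindle is 16 mm thick and 40 mm high, its uppermost 9 mm a cone. z up.
- apple: The cored green apple, 60 mm across (widest 29 mm up) and 52 mm high, with a hole 21 mm wide (20 mm between flats) right through along z. Stands upright and loose on the worktop. Origin: middle of its underside; z up along the hole. About 0.13 kg. The two whole apples with stems in the white basket behind are not meant.
- pepper_mill: Wooden pepper mill, 58 mm across, 160 mm high; origin under its middle. Stays where it is.
- spice_jar: Spice jar with dark cap, 41 mm across, 105 mm high; origin under its middle. Stays where it is.
- jar_lid: Flat grey jar lid, 59 mm across, 12 mm high, lying on the worktop; origin under its middle. Stays where it is.
- match_carton: Blue match carton, 34 x 52 x 14 mm, lying flat; origin under its middle. Stays where it is.

How it is judged:
On the way, in this order (a step that is already met when the one before it is completed fails the run):
1. the latch has caught the arm: it stays swung back by itself, untouched (value of joint peel_arm above 0.8 rad and velocity of joint peel_arm between -0.1 and 0.1 rad/s and contact force between each of the fingers, the arm and peeler below 0.1 N), for 0.4 s.
2. the cored apple is over the spindle, upright and fully down on the carrier plate, let go, the arm still held back (horizontal distance between apple and spindle_foot below 0.005 m and z of apple in the frame of spindle_foot between -0.004 and 0.004 m and angle between apple's own z axis and vertical below 0.12 rad and value of joint peel_arm above 0.8 rad and contact force between the fingers and apple below 0.1 N), for 0.3 s.
At the end, for the whole second after the job is handed in: the apple stands on the carrier plate over the spindle (within 5 mm of its axis, 4 mm of the plate, tilted under 0.12 rad) and the released arm rests against it with at least 0.8 N, both still (horizontal distance between apple and spindle_foot below 0.005 m and z of apple in the frame of spindle_foot between -0.004 and 0.004 m and angle between apple's own z axis and vertical below 0.12 rad and value of joint peel_arm between 0.07 and 0.22 rad and contact force between apple and peel_arm above 0.8 N and linear speed of apple below 0.02 m/s and velocity of joint peel_arm between -0.1 and 0.1 rad/s); the robot touches nothing.
It fails at once if the hand presses on the peeler, its arm or its latch with more than 15 N (contact force between any of the fingers, the arm and peeler above 15 N).
It fails at once if the arm flies back on the bare spindle (velocity of joint peel_arm below -1.5 rad/s and distance between apple and spindle_foot above 0.012 m).
It fails at once if the arm is touched by the hand once the apple is on the spindle (distance between apple and spindle_foot below 0.006 m and contact force between any of the fingers, the arm and peel_arm above 0.5 N).
It fails at once if the pepper mill, spice jar, jar lid or match carton is moved by more than 15 mm (distance of any of pepper_mill, spice_jar, jar_lid, match_carton from where it was at the start of the episode above 0.015 m).
It also fails if it takes over 72 s, if anything falls off the work surface, if the arm or the gripper's body presses on something with over 40 N, if the wrist force passes 120 N, or if a joint passes its speed limit or range.

## Robot

A 7-joint arm with a two-finger parallel gripper is mounted at the origin on a cart in front of the work surface, level with it; the furniture and walls round the work are solid. World frame = base frame: x ahead of the robot, y to its left, z up, the work surface at z = 0. Lengths are in m, angles in rad, forces in N, time in s.
With the tool pointing down it reaches from about 0.4 to 0.85 m from the base axis. Payload 4.5 kg.
Tool frame: the origin (TCP) lies at the very end of the fingers, on their centre line; the grasp point (between the pads) lies 19 mm behind it (r.grip_depth is the z of the grasp point in the tool frame, in m); z points along the fingers, y is the line along which they close (so a half turn about z gives the same grasp; the last joint's range is limited). The gripper opens to 88 mm and grips with 3 to 60 N. Pads are 18 mm wide; open, the fingers measure 123 mm over their backs; the gripper's body (75 mm by 187 mm) begins 45 mm behind the grasp point.
Start: joints at [1.324, 0.689, -0.195, 1.565, 0.157, 0.902, -0.215], TCP at [0.173, -0.601, 0.239] pointing down, gripper open.
Joint ranges: [-3.01, 3.01], [-0.46, 2.08], [-1.47, 1.51], [0.13, 2.56], [-1, 4.14], [0.04, 2.09], [-2.66, 2.66]. Speed limits (rad/s): [2.57, 2.57, 3.14, 3.14, 3.14, 3.14, 3.14].

## Interface

Orientations are given as a unit quaternion [x, y, z, w].
In Python, from plant import r gives the robot as it stands.
- The arm moves only by the shell command python3 steer.py FILE [FORCE], which reads ROWS from the file FILE. ROWS is 1 to 10 rows, parted by a bar, with the numbers parted by commas; each row has 7 numbers: the opening from 0.0 (shut) to 1.0 (fully open), then dx, dy, dz in mm, then a rotation vector rx, ry, rz in units of 0.1 rad; each row is the pose to reach, as a shift and turn from the pose commanded when the command began, along the tool's axes at that moment; what a row does not reach only later rows make up. A row lasts 1/10 s, in which the tool goes at most 0.05 m and 0.15 rad, less where a joint would pass 70% of its speed; a pose out of reach is approached as far as the arm can. The fingers move at their own pace and stop on an object; FORCE is the grip in N (left out, the last holds). Time passes only in rows, so rows that do not move let the fingers close. It prints the time, the measured TCP pose, the force, the opening and the grip force at its end. Input that does not fit is refused with a message, and nothing moves.
- r.get_state(): the state, without advancing time (a new reading comes with each control period).
- r.snapshot(name): name is "scene" or "top" or "wrist"; returns the picture (384x512x3 uint8, red, green, blue); there is no depth.
- r.camera_params(name): a dict with "fx", "fy", "cx", "cy" (pixels), "rvec" (rotation vector, rad) and "tvec" (3), from world to camera coordinates, as OpenCV has them. Camera axes: x right, y down, z forward; pixel columns grow to the right and rows downward; lengths in m; the calibration is good to about 2 mm. A picture is of the moment at which its call begins: read the wrist's pose just before it. camera_params takes no time and is no camera call; for the wrist camera it gives the pose at the moment of the call.
- r.finish_job(): hands the job in; it is judged then, once.
The state is a dict: "clock": time; "q": joint angles; "qd": joint speeds; "joint_torque": joint torques, N m; "tool_pos": TCP position; "eef_rot": TCP orientation; "contact_force": force on the tool from outside, world axes, zero at the start; "moment": the same for the moment, N m; "opening": opening from 0.0 (shut) to 1.0 (fully open); "finger_force": force on a finger pad.
Only numpy, scipy, OpenCV 4.12 (cv2) and the standard library are available. Lean on these libraries where they do the work, as an engineer would, in place of code of your own. Each camera call takes 0.05 s, during which the arm holds its last target. There are 200 camera calls.

## Working session

There is one attempt and no reset: what is moved stays moved. The work goes in short steps, Python scripts to look and compute and a shell command to move; the robot and the scene stay as the last step left them, time stands still between calls to the robot, and variables do not carry over. Pictures are saved under pics/ and viewed, at most 10 in all, crops included, and the job is handed in when it is done.

```bash
ls; mkdir -p pics; cat > h.py <<'E'
import numpy as np, cv2
from plant import r
from scipy.spatial.transform import Rotation as R
def snap(n,f):
    im=r.snapshot(n); cv2.imwrite('pics/'+f,im[:,:,::-1]); return im
def P(n):
    c=r.camera_params(n); K=np.array([[c['fx'],0,c['cx']],[0,c['fy'],c['cy']],[0,0,1.]])
    return K,np.array(c['rvec']).ravel(),np.array(c['tvec']).ravel()
def proj(n,X,p=None):
    K,rv,t=p or P(n); return cv2.projectPoints(np.array(X,float).reshape(-1,3),rv,t,K,None)[0].reshape(-1,2)
def ray(n,uv,p=None):
    K,rv,t=p or P(n); Rm=cv2.Rodrigues(rv)[0]
    d=Rm.T@np.linalg.inv(K)@np.array([uv[0],uv[1],1.]); return -Rm.T@t,d/np.linalg.norm(d)
def atz(n,uv,z,p=None):
    o,d=ray(n,uv,p); return o+d*(z-o[2])/d[2]
def tri(rays):
    A=sum(np.eye(3)-np.outer(d,d) for o,d in rays); b=sum((np.eye(3)-np.outer(d,d))@o for o,d in rays)
    X=np.linalg.solve(A,b); return X,[np.linalg.norm(np.cross(X-o,d)) for o,d in rays]
def tool(d):
    s=r.get_state(); return R.from_quat(s['eef_rot']).inv().apply(d)
E
python3 - <<'E'
from h import *
a=snap('scene','s0.png');b=snap('top','t0.png');
w=r.snapshot('wrist')
cv2.imwrite('pics/all.png',cv2.resize(np.hstack([b,w])[:,:,::-1],(800,300)))
for n in('scene','top','wrist'):
    K,rv,t=P(n);print(n,K[0,0],-cv2.Rodrigues(rv)[0].T@t)
print(r.get_state(),r.grip_depth)
cv2.imwrite('pics/t0b.png',cv2.resize(b[:,:,::-1],(800,600)))
E
```

```text
pics
plant.py
steer.py
scene 427.3706343669191 [0.53025864 0.83547219 0.57440681]
top 467.2858355705295 [ 0.37905876 -0.0161078   1.22727459]
wrist 289.7680672399055 [ 0.25283706 -0.57762246  0.38462128]
{'clock': 0.15, 'q': array([ 1.32381922,  0.68978137, -0.194528  ,  1.56605736,  0.15731305,
        0.90248146, -0.21510784]), 'qd': array([ 0.00011142, -0.00334323,  0.00079641, -0.0038877 , -0.00069898,
       -0.00091995, -0.00145603]), 'joint_torque': array([-1.19826869e-03, -5.27861845e+01, -1.26818173e+00, -1.53586918e+01,
       -5.24063758e-02,  3.92425340e-03,  1.19807669e-04]), 'tool_pos': array([ 0.17302875, -0.60010111,  0.23811322]), 'eef_rot': array([ 9.90157268e-01,  1.39957631e-01, -1.45243794e-04, -6.52624341e-04]), 'contact_force': array([0.19974829, 0.59623932, 0.25007349]), 'moment': array([-0.02766558, -0.00212087, -0.00373498]), 'finger_force': 0.0, 'opening': 1.005812492574778} -0.0187
```

View pics/t0b.png

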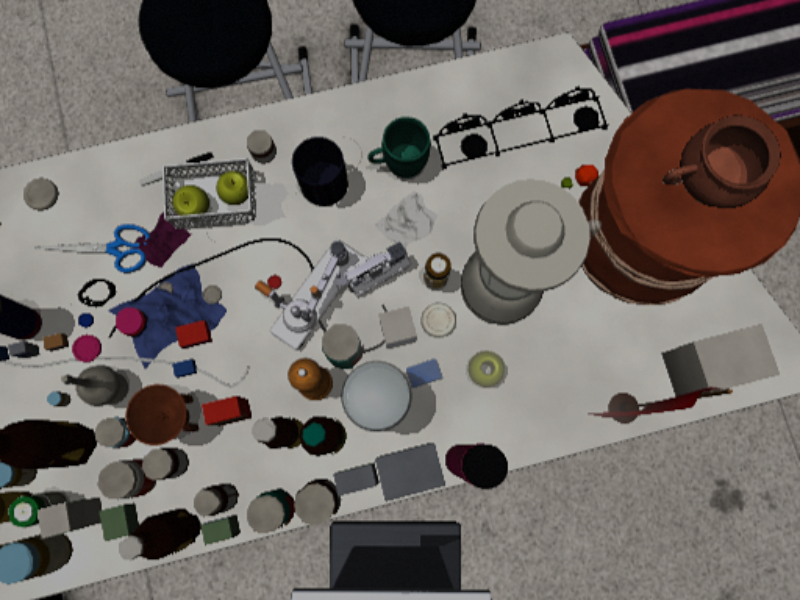

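View pics/s0.png

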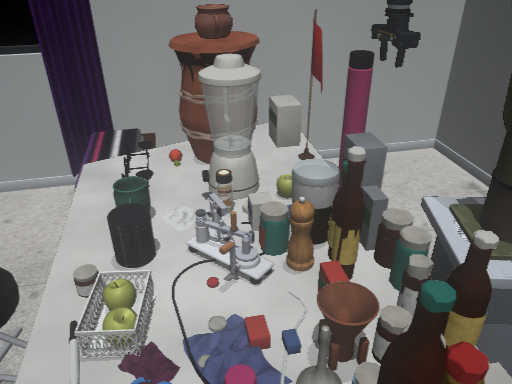

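The top view shows the peeler near (335,290) and the cored apple at (487,369), both in the 800-px picture. In the scene view the peeler is near (230,245). The next step is an enlarged crop.

```bash
python3 - <<'E'
from h import *
b=cv2.imread('pics/t0.png');a=cv2.imread('pics/s0.png')
c1=cv2.resize(b[150:250,165:335],(800,470),interpolation=cv2.INTER_CUBIC)
cv2.imwrite('pics/c1.png',c1)
c2=cv2.resize(a[160:290,170:343],(800,600),interpolation=cv2.INTER_CUBIC)
cv2.imwrite('pics/c2.png',c2)
k=.64
for nm,uv,z in [('piv',(299,317),.096),('apple',(487,369),.052),('lid',(438,320),.012),('spice',(437,268),.105),('mill',(307,375),.16),('blender',(502,290),0)]:
    print(nm,atz('top',(uv[0]*k,uv[1]*k),z).round(3))
E
```

```text
piv [0.575 0.148 0.096]
apple [ 0.5   -0.152  0.052]
lid [ 0.586 -0.075  0.012]
spice [ 0.654 -0.069  0.105]
mill [0.478 0.124 0.16 ]
blender [ 0.641 -0.185  0.   ]
```

View pics/c1.png

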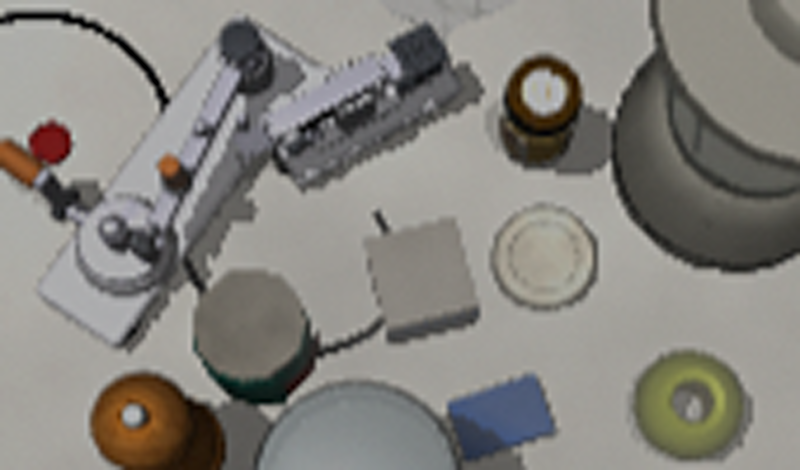

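View pics/c2.png

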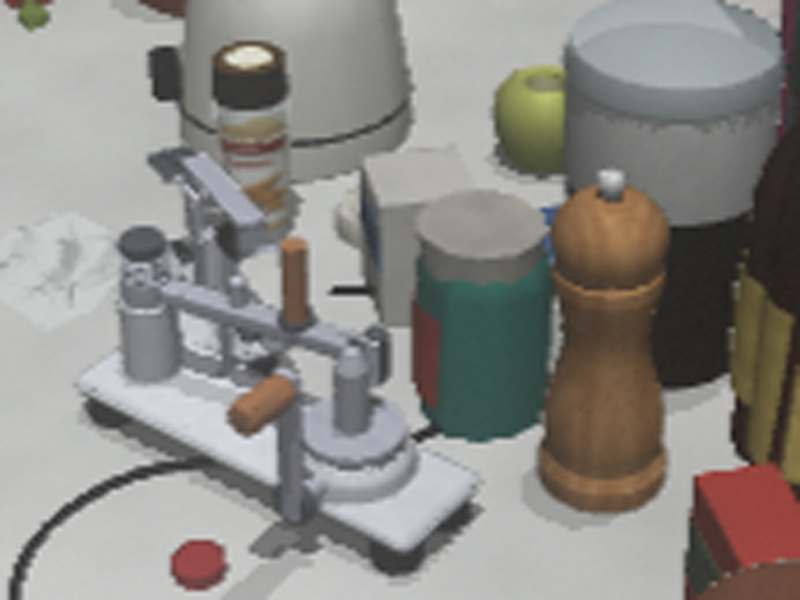

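The crops show:
- **c1 (top):** pivot cap (243,38), post top (168,163), spindle tip (112,226), head (148,243), tab (417,47), apple hole (691,402).
- **c2 (scene):** pivot cap (143,240), post top (294,243), spindle tip (352,348), tab (180,162).

```bash
cat >> h.py <<'E'
t1=lambda x,y:(165+x/4.706-.4,150+y/4.7-.4)
s1=lambda x,y:(170+x/4.624-.4,160+y/4.615-.4)
E
python3 - <<'E'
from h import *
pts={'piv':((243,38),(143,240)),'post':((168,163),(294,243)),'spin':((112,226),(352,348)),'tab':((417,47),(180,160)),'apple':((691,393),(548,78))}
X={}
for k,(a,b) in pts.items():
    X[k],e=tri([ray('top',t1(*a)),ray('scene',s1(*b))]);print(k,X[k].round(4),np.round(e,4), atz('top',t1(*a),{'piv':.096,'post':.116,'spin':.085,'tab':.081,'apple':.052}[k]).round(4))
p=X['piv'];y=X['spin']-p;print(np.hypot(*y[:2]));th=np.arctan2(y[1],y[0]);print('ydir',th)
for k in X:
    d=X[k]-p;print(k,(d[0]*np.sin(th)-d[1]*np.cos(th)).round(4),(d[0]*np.cos(th)+d[1]*np.sin(th)).round(4))
E
```

```text
piv [0.6898 0.0896 0.0945] [0.0008 0.0008] [0.6903 0.0896 0.096 ]
post [0.6167 0.1247 0.1171] [0.0007 0.0007] [0.6177 0.1248 0.116 ]
spin [0.5896 0.1572 0.0859] [0.0002 0.0002] [0.59   0.1573 0.085 ]
tab [ 0.6881 -0.0029  0.0828] [0.0015 0.0015] [ 0.6901 -0.0028  0.081 ]
apple [ 0.5045 -0.1506  0.0542] [0.0025 0.0025] [ 0.5073 -0.1511  0.052 ]
0.12085323212470979
ydir 2.548381466958177
piv 0.0 0.0
post -0.0118 0.0802
spin -0.0 0.1209
tab -0.0777 -0.0503
apple -0.3028 0.0193
```

```bash
python3 - <<'E'
from h import *
k=.64
fl=atz('top',(489*k,466*k),.376);print('flask',fl)
g=fl[:2]-[-.075,.165];print('pole',g+[.01,-.1],'carton',g+[-.09,.25],'poleimg',atz('scene',(308,157),0), atz('top',(625*k,408*k),.0))
# jar by green, can
print('jar',tri([ray('top',t1(252,322)),ray('scene',s1(480,222))]),'can',tri([ray('top',t1(357,450)),ray('scene',s1(675,45))]))
print('knob',tri([ray('top',t1(15,158)),ray('scene',s1(262,402))]))
piv=np.array([.690,.0895]);th=2.548;ty=R.from_quat(r.get_state()['eef_rot']).as_matrix()[:2,1]
for v in [0,.2,.4,.6,.75,.8,.85,.9,.95,1,1.05,1.1]:
    a=th+.165+v;c=piv+.08*np.array([np.cos(a),np.sin(a)]);tn=np.array([-np.sin(a),np.cos(a)])
    print(v,c.round(4),(c-.0235*ty).round(4))
s=r.get_state();print(s['tool_pos'],R.from_quat(s['eef_rot']).as_matrix().round(3), tool([.616,.154,.092]-s['tool_pos']), tool([.17*0+.616-s['tool_pos'][0],.154-s['tool_pos'][1],0]))
E
```

```text
flask [ 0.35583244 -0.1150362   0.376     ]
pole [ 0.44083244 -0.3800362 ] carton [ 0.34083244 -0.0300362 ] poleimg [ 0.43543861 -0.38508096  0.        ] [ 4.41837174e-01 -3.86834574e-01  2.22044605e-16]
jar (array([0.53694415, 0.08072025, 0.1020972 ]), [np.float64(6.3556369856435345e-06), np.float64(6.355636985768969e-06)]) can (array([0.45805076, 0.02431881, 0.16542864]), [np.float64(0.008143366157926978), np.float64(0.00814336615792702)])
knob (array([0.62281622, 0.20809883, 0.09524783]), [np.float64(0.0013518285046614704), np.float64(0.001351828504661421)])
0 [0.6172 0.1227] [0.6107 0.1453]
0.2 [0.6121 0.1076] [0.6056 0.1302]
0.4 [0.61   0.0918] [0.6035 0.1144]
0.6 [0.6112 0.0759] [0.6047 0.0984]
0.75 [0.6141 0.0642] [0.6076 0.0868]
0.8 [0.6155 0.0605] [0.6089 0.083 ]
0.85 [0.617  0.0568] [0.6105 0.0794]
0.9 [0.6187 0.0532] [0.6122 0.0757]
0.95 [0.6206 0.0497] [0.6141 0.0722]
1 [0.6227 0.0462] [0.6162 0.0688]
1.05 [0.625  0.0429] [0.6184 0.0655]
1.1 [0.6274 0.0397] [0.6209 0.0623]
[ 0.17302875 -0.60010111  0.23811322] [[ 0.961  0.277 -0.   ]
 [ 0.277 -0.961  0.001]
 [-0.    -0.001 -1.   ]] [ 0.6346395  -0.60158893  0.1468487 ] [ 0.63462417 -0.60178371  0.00073561]
```

Careful with the scale: shifts go in mm and turns go in units of 0.1 rad. That gives: -0.27 m is -270, -0.25 m is -250.

```bash
echo '0,0,0,-50,0,0,0 | 0,0,0,-100,0,0,0 | 0,0,0,-150,0,0,0 | 0,0,0,-200,0,0,0 | 0,0,0,-250,0,0,0 | 0,30,-30,-270,0,0,0 | 0,60,-60,-270,0,0,0 | 0,90,-90,-270,0,0,0 | 0,120,-120,-270,0,0,0 | 0,150,-150,-270,0,0,0' > rows.txt && python3 steer.py rows.txt 10
```

```text
clock: 1.15
tool_pos: [0.2762, -0.413, 0.5086]
eef_rot: [0.99, 0.14, -0.0, -0.0]
contact_force: [0.2, -0.9, 0.6]
opening: 0.115
finger_force: 0.0
```

To row units: 0.34 m is 340, -0.32 m is -320.

```bash
echo '0,35,-35,0,0,0,0 | 0,70,-70,0,0,0,0 | 0,100,-100,0,0,0,0 | 0,135,-130,0,0,0,0 | 0,170,-160,0,0,0,0 | 0,200,-190,0,0,0,0 | 0,240,-220,0,0,0,0 | 0,270,-250,0,0,0,0 | 0,305,-285,0,0,0,0 | 0,340,-320,0,0,0,0' > rows.txt && python3 steer.py rows.txt && python3 - <<'E'
from h import *
s=r.get_state();print(s['tool_pos'],tool([.613,.154,.093]-s['tool_pos']))
E
```

```text
clock: 2.15
tool_pos: [0.5142, -0.0117, 0.5085]
eef_rot: [0.99, 0.139, -0.0, 0.0]
contact_force: [-0.3, -0.7, 1.1]
opening: 0.008
finger_force: 0.0
[ 0.51420004 -0.01174026  0.50852334] [ 0.14098384 -0.13220533  0.4153748 ]
```

To row units: 0.26 m is 260, 0.22 m is 220.

```bash
echo '0,35,-33,0,0,0,0 | 0,70,-66,0,0,0,0 | 0,105,-100,10,0,0,0 | 0,140,-132,30,0,0,0 | 0,140,-132,80,0,0,0 | 0,140,-132,130,0,0,0 | 0,140,-132,180,0,0,0 | 0,140,-132,220,0,0,0 | 0,140,-132,260,0,0,0 | 0,140,-132,260,0,0,0' > rows.txt && python3 steer.py rows.txt && python3 - <<'E'
from h import *
w=snap('wrist','w1.png');p=P('wrist')
import pickle;pickle.dump(p,open('w1.pkl','wb'))
cv2.imwrite('pics/w1b.png',cv2.resize(w[:,:,::-1],(800,600),interpolation=cv2.INTER_CUBIC))
s=r.get_state();print(s['tool_pos'],tool([.613,.154,.093]-s['tool_pos']))
E
```

```text
clock: 3.15
tool_pos: [0.608, 0.1504, 0.243]
eef_rot: [0.99, 0.14, -0.006, 0.002]
contact_force: [-0.2, -0.7, 0.3]
opening: 0.005
finger_force: 0.0
[0.61015748 0.15157783 0.24657315] [ 0.00432569 -0.0016183   0.15354911]
```

View pics/w1b.png

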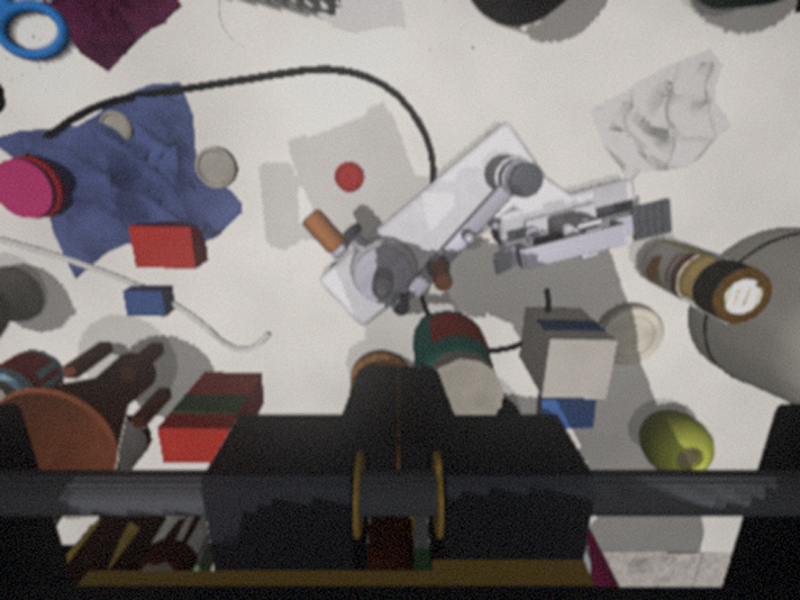

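The wrist picture (800x600) shows the pivot cap at (522,178), the tab at (653,218) and the post tip at (446,283). The spindle is the dark tip at (402,303).

```bash
python3 - <<'E'
from h import *
import pickle
p=pickle.load(open('w1.pkl','rb'));k=.64
pts={'piv':((243,38),(143,240),(524,180)),'post':((168,163),(294,243),(446,283)),'spin':((112,226),(352,348),(402,303)),'tab':((417,47),(180,160),(653,218))}
for n,(a,b,c) in pts.items():
    X,e=tri([ray('top',t1(*a)),ray('scene',s1(*b)),ray('wrist',(c[0]*k,c[1]*k),p)]);print(n,X.round(4),np.round(e,4))
E
```

```text
piv [0.6909 0.0899 0.0939] [0.0002 0.0019 0.002 ]
post [0.6177 0.1231 0.116 ] [0.0017 0.0014 0.0022]
spin [0.5894 0.1502 0.0845] [0.0072 0.0031 0.009 ]
tab [ 0.6902 -0.0045  0.0822] [0.0016 0.0033 0.0039]
```

To row units: 0.15 m is 150, 0.145 m is 145.

```bash
echo '0,2,-2,40,0,0,0 | 0,2,-2,80,0,0,0 | 0,2,-2,110,0,0,0 | 0,2,-2,130,0,0,0 | 0,2,-2,145,0,0,0 | 0,2,-2,150,0,0,0 | 0,2,-2,150,0,0,0' > rows.txt && python3 steer.py rows.txt && python3 - <<'E'
from h import *
s=r.get_state();print(s['tool_pos'],s['contact_force'])
for t in [(.6056,.1302),(.6035,.1144),(.6047,.0984),(.6076,.0868),(.6105,.0794),(.6141,.0722)]:
    print(tool(np.array([*t,.093])-s['tool_pos']).round(4))
E
```

```text
clock: 3.9
tool_pos: [0.614, 0.1553, 0.0996]
eef_rot: [0.99, 0.14, 0.001, -0.0]
contact_force: [-0.6, 0.7, -0.6]
opening: 0.004
finger_force: 0.0
[0.61396286 0.15529988 0.09963163] [-0.60339987  0.66658024 -0.60911314]
[-0.015   0.0218  0.0066]
[-0.0214  0.0364  0.0066]
[-0.0247  0.0521  0.0066]
[-0.0251  0.0641  0.0066]
[-0.0244  0.072   0.0066]
[-0.0229  0.0799  0.0066]
```

```bash
echo '0,-4,4,3,0,0,0 | 0,-8,8,5,0,0,0 | 0,-10,12,5,0,0,0 | 0,-12,16,5,0,0,0 | 0,-15,21,5,0,0,0 | 0,-17,26,5,0,0,0 | 0,-19,31,5,0,0,0 | 0,-21,36,5,0,0,0 | 0,-22,40,5,0,0,0 | 0,-22,40,5,0,0,0' > rows.txt && python3 steer.py rows.txt
```

```text
clock: 4.9
tool_pos: [0.5992, 0.113, 0.0938]
eef_rot: [0.99, 0.141, -0.003, -0.002]
contact_force: [-8.8, 6.0, 5.3]
opening: 0.006
finger_force: 4.3
```

```bash
echo '0,-1,4,0,0,0,0 | 0,-2,8,0,0,0,0 | 0,-3,12,0,0,0,0 | 0,-3,16,0,0,0,0 | 0,-3,19,0,0,0,0 | 0,-3,19,0,0,0,0' > rows.txt && python3 steer.py rows.txt
```

```text
clock: 5.5
tool_pos: [0.6012, 0.0937, 0.0934]
eef_rot: [0.99, 0.141, -0.003, -0.002]
contact_force: [-7.6, 5.1, 2.4]
opening: 0.004
finger_force: 3.9
```

```bash
python3 - <<'E'
from h import *
a=snap('scene','s2.png');b=snap('top','t2.png')
c=np.hstack([cv2.resize(a[130:290,160:330],(425,400)),cv2.resize(b[150:250,195:290],(375,400))])
cv2.imwrite('pics/c3.png',c[:,:,::-1]);s=r.get_state();print(s['contact_force'],s['moment'],s['tool_pos'],s['finger_force'])
E
```

```text
[-8.13416474  5.97154763  1.8994308 ] [ 1.08047165  1.59675882 -0.10487329] [0.60123603 0.0937379  0.09337425] 3.9094609022140503
```

View pics/c3.png

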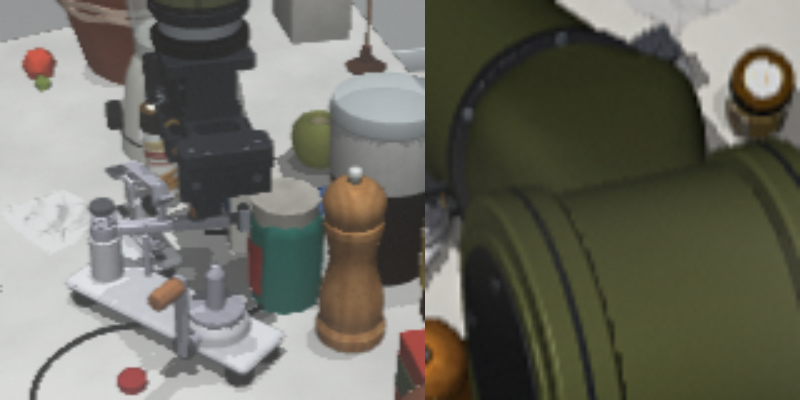

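The arm is being swung as intended. The moment shows the post in the middle of the finger face, so the sideways pull is friction from the arc. I'll ease it off in tool x.

```bash
echo '0,-1,0,0,0,0,0 | 0,-2,0,0,0,0,0 | 0,-3,0,0,0,0,0 | 0,-3,0,0,0,0,0' > rows.txt && python3 steer.py rows.txt; python3 -c "
from h import *
s=r.get_state();print(tool(s['contact_force']),s['moment'],s['tool_pos'])"
```

```text
clock: 6.0
tool_pos: [0.601, 0.0938, 0.0936]
eef_rot: [0.99, 0.141, -0.001, -0.002]
contact_force: [-2.6, 6.2, -2.4]
opening: 0.003
finger_force: 3.4
[-0.73172532 -6.68189193  2.40354986] [1.33999861 0.53009081 0.06070313] [0.60100544 0.09376766 0.09358651]
```

```bash
echo '0,1,-6,0,0,0,0 | 0,3,-12,0,0,0,0 | 0,5,-18,0,0,0,0 | 0,8,-24,0,0,0,0 | 0,10,-30,0,0,0,0 | 0,13,-36,0,0,0,0 | 0,17,-42,0,0,0,0 | 0,21,-48,0,0,0,0 | 0,26,-55,0,0,0,0 | 0,28,-62,0,0,0,0' > rows.txt && python3 steer.py rows.txt && echo '0,4,0,1,0,0,0 | 0,4,0,1,0,0,0' > rows.txt && python3 steer.py rows.txt; python3 -c "
from h import *
s=r.get_state();print(tool(s['contact_force']),s['moment'],s['tool_pos'])
for t in [(.6107,.1453),(.6056,.1302),(.6035,.1144),(.6047,.0984),(.6076,.0868),(.6105,.0794),(.6141,.0722)]:
    print(tool(np.array([*t,.093])-s['tool_pos']).round(4))"
```

```text
clock: 7.0
tool_pos: [0.6138, 0.1572, 0.094]
eef_rot: [0.99, 0.139, 0.001, 0.001]
contact_force: [-0.4, -0.2, -0.4]
opening: 0.002
finger_force: 0.0
clock: 7.2
tool_pos: [0.6169, 0.1586, 0.0927]
eef_rot: [0.99, 0.14, 0.0, 0.0]
contact_force: [0.0, -0.7, 1.0]
opening: 0.005
finger_force: 0.0
[-0.16270117  0.70215369 -0.99773083] [-0.03072565  0.01225473  0.00501318] [0.61691757 0.15863168 0.09270276]
[-0.0097  0.0111 -0.0003]
[-0.0187  0.0242 -0.0003]
[-0.0251  0.0388 -0.0003]
[-0.0284  0.0545 -0.0003]
[-0.0288  0.0664 -0.0003]
[-0.0281  0.0744 -0.0003]
[-0.0266  0.0823 -0.0002]
```

```bash
echo '0,-5,6,0,0,0,0 | 0,-6,12,0,0,0,0 | 0,-10,18,0,0,0,0 | 0,-15,24,0,0,0,0 | 0,-18,30,0,0,0,0 | 0,-21,36,0,0,0,0 | 0,-24,42,0,0,0,0 | 0,-26,48,0,0,0,0 | 0,-27,54,0,0,0,0 | 0,-27,56,0,0,0,0' > rows.txt && python3 steer.py rows.txt; python3 -c "
from h import *
s=r.get_state();print(tool(s['contact_force']),s['moment'],s['tool_pos'])"
```

```text
clock: 8.2
tool_pos: [0.6035, 0.0997, 0.0926]
eef_rot: [0.99, 0.141, -0.001, -0.002]
contact_force: [-5.5, 7.1, 0.5]
opening: 0.006
finger_force: 4.0
[-3.32752539 -8.38324959 -0.43362528] [ 1.33254851  0.98869783 -0.02878162] [0.60353392 0.09968468 0.09260977]
```

To row units: -0.002 m is -2, 0.015 m is 15.

```bash
echo '0,-2,3,0,0,0,0 | 0,-2,6,0,0,0,0 | 0,-2,9,0,0,0,0 | 0,-2,12,0,0,0,0 | 0,-2,15,0,0,0,0 | 0,-2,15,0,0,0,0' > rows.txt && python3 steer.py rows.txt; python3 -c "
from h import *
s=r.get_state();print(tool(s['contact_force']),s['moment'],s['tool_pos'])"
```

```text
clock: 8.8
tool_pos: [0.6056, 0.0853, 0.0926]
eef_rot: [0.99, 0.141, -0.001, -0.002]
contact_force: [-4.8, 6.4, 2.0]
opening: 0.008
finger_force: 3.8
[-2.77439209 -7.52189492 -2.00299992] [ 1.23782866  0.94015841 -0.03425849] [0.60555153 0.08533772 0.09260099]
```

```bash
cat > f.py <<'E'
from h import *
s=r.get_state();p=s['tool_pos'];c=p[:2]+.0235*np.array([.277,-.961])-[.690,.0895]
print('T',tool(s['contact_force']).round(1),p.round(4),'v~',(np.arctan2(c[1],c[0])%6.283-2.713).round(3))
E
for i in 1; do :; done
echo '0,0,1,0,0,0,0 | 0,0,2,0,0,0,0 | 0,0,2,0,0,0,0' > rows.txt && python3 steer.py rows.txt >/dev/null; python3 f.py
echo '0,0,1,0,0,0,0 | 0,0,2,0,0,0,0 | 0,0,2,0,0,0,0' > rows.txt && python3 steer.py rows.txt >/dev/null; python3 f.py
echo '0,0,1,0,0,0,0 | 0,0,2,0,0,0,0 | 0,0,2,0,0,0,0' > rows.txt && python3 steer.py rows.txt >/dev/null; python3 f.py
```

```text
T [-2.8 -7.5 -1.2] [0.606  0.0836 0.0926] v~ 0.781
T [-3.7 -7.3 -0.6] [0.6065 0.0818 0.0926] v~ 0.803
T [-2.4 -7.8 -1.3] [0.607  0.0799 0.0926] v~ 0.826
```

To row units: 0.0015 m is 1.5, -0.001 m is -1.

```bash
echo '0,-1,1,0,0,0,0 | 0,-1,1.5,0,0,0,0 | 0,-1,1.5,0,0,0,0' > rows.txt && python3 steer.py rows.txt >/dev/null; python3 f.py
echo '0,0,1,0,0,0,0 | 0,0,1.5,0,0,0,0 | 0,0,1.5,0,0,0,0' > rows.txt && python3 steer.py rows.txt >/dev/null; python3 f.py
echo '0,0,1,0,0,0,0 | 0,0,1.5,0,0,0,0 | 0,0,1.5,0,0,0,0' > rows.txt && python3 steer.py rows.txt >/dev/null; python3 f.py
```

```text
T [-0.7 -8.9  0.6] [0.6073 0.0788 0.0927] v~ 0.841
T [-0.2 -7.9  0.2] [0.6078 0.0773 0.0927] v~ 0.859
T [ 0.  -8.8  0.7] [0.6083 0.0759 0.0927] v~ 0.878
```

```bash
echo '0,0,1,0,0,0,0 | 0,0,1,0,0,0,0' > rows.txt && python3 steer.py rows.txt >/dev/null; python3 f.py
echo '0,0,1,0,0,0,0 | 0,0,1,0,0,0,0' > rows.txt && python3 steer.py rows.txt >/dev/null; python3 f.py
echo '0,0,1,0,0,0,0 | 0,0,1,0,0,0,0' > rows.txt && python3 steer.py rows.txt >/dev/null; python3 f.py
```

```text
T [-0.3 -7.9  0.6] [0.6087 0.0749 0.0927] v~ 0.89
T [ 0.  -5.8  0.6] [0.6092 0.0735 0.0927] v~ 0.908
T [ 0.7 -6.8  1.5] [0.6099 0.0721 0.0927] v~ 0.926
```

```bash
python3 f.py;echo '0,0,-1,0,0,0,0 | 0,0,-2,0,0,0,0 | 0,0,-2,0,0,0,0' > rows.txt && python3 steer.py rows.txt >/dev/null; python3 f.py
echo '0,0,-1,0,0,0,0 | 0,0,-2,0,0,0,0 | 0,0,-2,0,0,0,0' > rows.txt && python3 steer.py rows.txt >/dev/null; python3 f.py
echo '0,0,-1,0,0,0,0 | 0,0,-2,0,0,0,0 | 0,0,-2,0,0,0,0' > rows.txt && python3 steer.py rows.txt >/dev/null; python3 f.py
```

```text
T [ 0.7 -6.8  1.5] [0.6099 0.0721 0.0927] v~ 0.926
T [ 1.2 -4.9  1.3] [0.6098 0.0723 0.0927] v~ 0.924
T [ 0.3 -2.7  1.8] [0.6097 0.0727 0.0927] v~ 0.919
T [-1.   0.1  0.4] [0.6092 0.0741 0.0928] v~ 0.901
```

The force drops to nothing within 2 mm of easing, so the latch has caught. I'll back off and rise.

```bash
echo '0,0,-2,0,0,0,0 | 0,0,-5,0,0,0,0 | 0,0,-10,0,0,0,0 | 0,0,-15,0,0,0,0 | 0,0,-18,-30,0,0,0 | 0,0,-18,-70,0,0,0 | 0,0,-18,-120,0,0,0 | 0,0,-18,-160,0,0,0 | 0,-40,10,-160,0,0,0 | 0,-80,40,-160,0,0,0' > rows.txt && python3 steer.py rows.txt && python3 - <<'E'
from h import *
import pickle
p=P('wrist');w=snap('wrist','w2.png');pickle.dump(p,open('w2.pkl','wb'));a=snap('scene','s3.png')
c=np.hstack([cv2.resize(a[130:290,160:330],(425,400)),cv2.resize(w[50:250,230:418],(375,400))])
cv2.imwrite('pics/c4.png',c[:,:,::-1]);s=r.get_state();print(s['tool_pos'],s['clock'])
E
```

```text
clock: 13.1
tool_pos: [0.5437, 0.016, 0.2543]
eef_rot: [0.99, 0.142, 0.002, -0.0]
contact_force: [0.1, -0.9, -0.8]
opening: 0.009
finger_force: 0.0
[0.53842232 0.00741363 0.25217254] 13.2
```

View pics/c4.png

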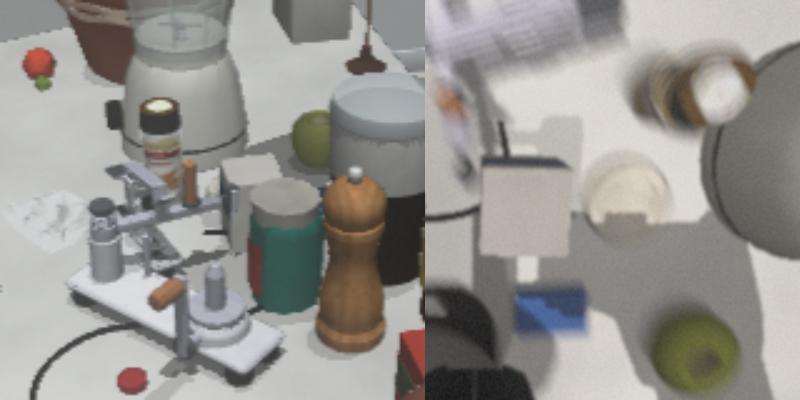

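The arm stands back by itself, at crop (190,165) to (230,205), and the peeler is otherwise unchanged. Next I'll measure the apple by colour in three views and check the blender.

```bash
echo '0,0,0,0,0,0,0 | 0,0,0,0,0,0,0 | 0,0,0,0,0,0,0' > rows.txt && python3 steer.py rows.txt 12 | head -2; python3 - <<'E'
from h import *
def blob(im,near):
    h=cv2.cvtColor(im,cv2.COLOR_RGB2HSV);m=cv2.inRange(h,(25,70,30),(45,255,255))
    m=cv2.morphologyEx(m,cv2.MORPH_CLOSE,np.ones((9,9)))
    n,l,st,c=cv2.connectedComponentsWithStats(m);i=1+np.argmin(np.where(st[1:,4]>60,np.hypot(*(c[1:]-near).T),1e9));b=st[i];return (b[0]+b[2]/2-.5,b[1]+b[3]/2-.5),b
p=P('wrist');w=r.snapshot('wrist');a=r.snapshot('scene');t=r.snapshot('top')
bt,x1=blob(t,(311,236));print(bt,x1);bs,x2=blob(a,(287,184));print(bs,x2)
bw,x3=blob(w,proj('wrist',[.505,-.15,.029],p)[0]);print(bw,x3,proj('wrist',[.505,-.15,.029],p))
print(tri([ray('top',bt),ray('wrist',bw,p)]),tri([ray('top',bt),ray('scene',bs),ray('wrist',bw,p)]),atz('top',bt,.027))
k=.64
print('blender top',[atz('top',(535*k,228*k),z).round(3) for z in(.35,.3)],'base',atz('top',(503*k,287*k),.03).round(3),tri([ray('top',(535*k,228*k)),ray('scene',(230,62))])[0].round(3))
# jug edge extents vs apple-side
cv2.imwrite('pics/c5.png',cv2.resize(np.vstack([t[100:260,260:400],])[:,:,::-1],(525,600)))
s=r.get_state();print(s['tool_pos'],s['q'].round(2))
E
```

```text
clock: 13.5
tool_pos: [0.544, 0.0164, 0.2527]
(np.float64(303.5), np.float64(255.5)) [  196   128   216   256 21771]
(np.float64(284.5), np.float64(185.5)) [278 175  14  22 252]
(np.float64(364.5), np.float64(223.5)) [ 343  203   44   42 1416] [[360.97048991 220.96438566]]
(array([ 0.47421193, -0.15357159, -0.00199318]), [np.float64(0.026298479728138282), np.float64(0.026298479728138174)]) (array([ 0.48874842, -0.14590235,  0.02652789]), [np.float64(0.03797279180578206), np.float64(0.02216314256139176), np.float64(0.017567675045613858)]) [ 0.45283616 -0.13296667  0.027     ]
blender top [array([ 0.646, -0.18 ,  0.35 ]), array([ 0.661, -0.189,  0.3  ])] base [ 0.64  -0.183  0.03 ] [ 0.648 -0.182  0.339]
[0.5436219  0.0157052  0.25253749] [ 0.2   0.6  -0.51  1.79  0.37  0.85 -1.77]
```

```bash
python3 - <<'E'
from h import *
def box(im,y0,y1,x0,x1):
    h=cv2.cvtColor(im[y0:y1,x0:x1],cv2.COLOR_BGR2HSV);m=cv2.inRange(h,(22,60,30),(48,255,255))
    n,l,st,c=cv2.connectedComponentsWithStats(m);b=st[1+np.argmax(st[1:,4])];return (x0+b[0]+b[2]/2-.5,y0+b[1]+b[3]/2-.5),b[2:]
t=cv2.imread('pics/t0.png');bt,d=box(t,215,260,290,335);print(bt,d)
p=P('wrist');bw=(364.5,223.5)
print(tri([ray('top',bt),ray('wrist',bw,p)]),atz('top',bt,.027),atz('wrist',bw,.027,p))
s=r.get_state();print(tool(np.array([.503,-.151,.2])-s['tool_pos']))
E
```

```text
(np.float64(311.0), np.float64(235.5)) [ 23  22 323]
(array([ 0.50387646, -0.15247375,  0.03622836]), [np.float64(0.000979334440213407), np.float64(0.0009793344402133641)]) [ 0.50415249 -0.15280946  0.027     ] [ 0.50147591 -0.15812517  0.027     ]
[-0.08546244  0.14881842  0.05244234]
```

Careful with the scale: shifts go in mm and turns go in units of 0.1 rad. That gives: 0.148 m is 148, 0.14 m is 140, 0.525 rad is 5.25.

```bash
echo '1,0,0,-50,0,0,1 | 1,0,10,-100,0,0,2 | 1,-20,50,-110,0,0,3 | 1,-40,80,-110,0,0,4 | 1,-60,110,-110,0,0,5 | 1,-80,140,-110,0,0,5.25 | 1,-85,148,-110,0,0,5.25 | 1,-85,148,-110,0,0,5.25' > rows.txt && python3 steer.py rows.txt; python3 - <<'E'
from h import *
a=r.snapshot('scene');t=r.snapshot('top');p=P('wrist');w=snap('wrist','w4.png')
cv2.imwrite('pics/c6.png',np.hstack([cv2.resize(a,(533,400))[:,133:],cv2.resize(t,(533,400))[:,133:]])[:,:,::-1])
s=r.get_state();print(s['q'].round(3));print(tool(np.array([.504,-.152,.2])-s['tool_pos']),proj('wrist',[.504,-.152,.05],p))
E
```

```text
clock: 14.45
tool_pos: [0.5024, -0.1523, 0.3626]
eef_rot: [0.992, -0.123, -0.0, 0.0]
contact_force: [-0.2, -0.1, -0.4]
opening: 0.708
finger_force: 0.0
[ 0.461  0.432 -0.401  1.677  0.186  1.07  -1.808]
[0.00129002 0.00319573 0.16274727] [[255.97365879 148.80561517]]
```

View pics/c6.png

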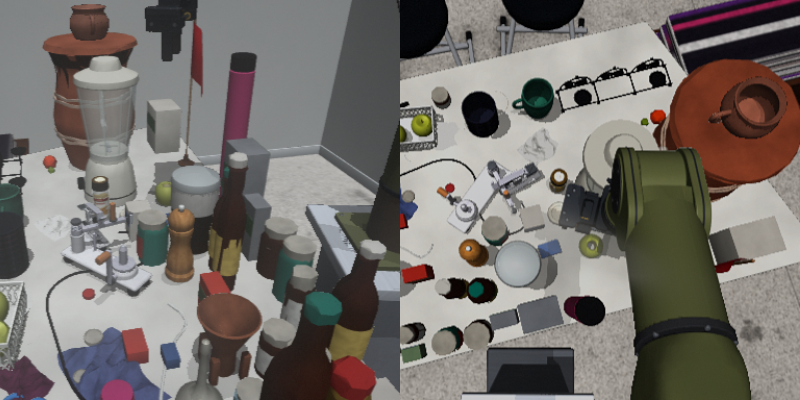

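The forearm comes in from the right, near the pink flask, which is at (590,310) in the right half. Before descending I'll fit a small kinematic model to check its height there.

```bash
cat > kin.py <<'E'
from h import *
from scipy.optimize import least_squares
import itertools
s=r.get_state()
D=[([1.3238,.6898,-.1945,1.566,.1573,.9025,-.2151],[.1730,-.6001,.2381]),([.2,.6,-.51,1.79,.37,.85,-1.77],[.5436,.0157,.2525]),(list(s['q']),list(s['tool_pos']))]
def fk(q,L,sg):
    M=R.identity();p=np.array([0,0,L[0]]);pts=[p]
    for i,(ax,l) in enumerate(zip('zyzyzyz',[0,0,L[1],0,L[2],0,L[3]])):
        M=M*R.from_euler(ax,sg[i]*q[i]); p=p+M.apply([0,0,l])
        if l: pts.append(p)
    return pts,M
def fit():
    best=None
    for a,b,c in itertools.product((1,-1),repeat=3):
        sg=[a,1,b,1,c,1,1]
        f=lambda L:np.ravel([np.subtract(fk(q,L,sg)[0][-1],x) for q,x in D])
        o=least_squares(f,[.3,.4,.4,.25])
        if best is None or o.cost<best[0]: best=(o.cost,o.x,sg)
    return best
E
python3 - <<'E'
from kin import *
c,L,sg=fit();print(c,L,sg)
for q,x in D: print(np.round(fk(q,L,sg)[0],3).tolist())
E
```

```text
0.00037279245764759364 [-0.08850552  0.5714393   0.33263711 -0.09872334] [-1, 1, -1, 1, 1, 1, 1]
[[0.0, 0.0, -0.089], [0.089, -0.353, 0.352], [0.213, -0.582, 0.146], [0.191, -0.591, 0.242]]
[[0.0, 0.0, -0.089], [0.316, -0.064, 0.383], [0.537, 0.053, 0.163], [0.549, 0.002, 0.247]]
[[0.0, 0.0, -0.089], [0.214, -0.106, 0.43], [0.506, -0.107, 0.271], [0.503, -0.139, 0.364]]
```

```bash
cat > edge.py <<'E'
from h import *
t=r.snapshot('top');t0=cv2.imread('pics/t0.png')[:,:,::-1]
d=(np.abs(t.astype(int)-t0).max(2)>30).astype(np.uint8);d=cv2.morphologyEx(d,cv2.MORPH_OPEN,np.ones((5,5)))
for v in range(180,330,20):
    u=np.where(d[v,180:])[0]; print(v,(u.min()+180) if len(u) else None,end='; ')
s=r.get_state();print('\nflask disc diff',d[285:312,296:325].sum(),s['tool_pos'].round(4),s['contact_force'].round(1),s['q'].round(3),s['joint_torque'].round(1))
E
python3 edge.py; echo '1,1,2,30,0,0,0 | 1,1,2,60,0,0,0 | 1,1,3,90,0,0,0 | 1,1,3,120,0,0,0 | 1,1,3,120,0,0,0' > rows.txt && python3 steer.py rows.txt; python3 edge.py
```

```text
180 206; 200 194; 220 292; 240 324; 260 345; 280 347; 300 350; 320 352; 
flask disc diff 0 [ 0.5034 -0.1488  0.3627] [ 0.3  0.1 -0.8] [ 0.46   0.432 -0.401  1.677  0.186  1.07  -1.808] [  0.5 -41.   -2.3 -17.2   0.   -0.1  -0. ]
clock: 15.15
tool_pos: [0.5008, -0.1523, 0.2396]
eef_rot: [0.993, -0.12, -0.004, -0.001]
contact_force: [-0.9, 0.7, 0.4]
opening: 0.999
finger_force: 0.0
180 206; 200 194; 220 279; 240 324; 260 342; 280 348; 300 351; 320 351; 
flask disc diff 0 [ 0.5023 -0.1527  0.2417] [ 0.3 -0.2  0.3] [ 0.431  0.57  -0.357  1.854  0.273  0.769 -1.884] [  0.  -42.5  -2.4 -12.5   0.1  -0.2  -0.1]
```

To row units: 0.16 m is 160, 0.14 m is 140.

```bash
echo '1,1,-1,30,0,0,0 | 1,1,-1,60,0,0,0 | 1,1,-1,90,0,0,0 | 1,1,-1,120,0,0,0 | 1,1,-1,140,0,0,0 | 1,1,-1,160,0,0,0 | 1,1,-1,160,0,0,0' > rows.txt && python3 steer.py rows.txt; python3 edge.py
python3 -c "
from h import *
s=r.get_state();print(tool(np.array([.504,-.152,.012])-s['tool_pos']))"
```

```text
clock: 15.9
tool_pos: [0.5047, -0.1528, 0.0823]
eef_rot: [0.993, -0.121, -0.0, -0.0]
contact_force: [-0.4, -0.4, 0.5]
opening: 1.001
finger_force: 0.0
180 206; 200 194; 220 278; 240 291; 260 335; 280 327; 300 324; 320 320; 
flask disc diff 37 [ 0.5053 -0.153   0.0834] [ 0.4 -1.   0.9] [ 0.334  0.817 -0.211  1.978  0.416  0.387 -2.014] [ -0.2 -48.1  -1.3  -6.7   0.   -0.1  -0. ]
[-0.00156285 -0.0006959   0.07138656]
```

The forearm edge now reaches the flask's disc in the top view. I'll tilt slightly, away from the flask, which makes the wrist-to-tool length identifiable, and then model the forearm.

To row units: 0.2 rad is 2.

```bash
echo '1,0,0,0,1,0,0 | 1,0,0,0,2,0,0 | 1,0,0,0,2,0,0 | 1,0,0,0,2,0,0' > rows.txt && python3 steer.py rows.txt
cat > kin.py <<'E'
from h import *
from scipy.optimize import least_squares
import itertools
s=r.get_state()
D=[([1.32381922,.68978137,-.194528,1.56605736,.15731305,.90248146,-.21510784],[.17303,-.60010,.23811],[.990157,.139958,-.000145,-.00065]),
([.461,.432,-.401,1.677,.186,1.07,-1.808],[.5027,-.1495,.3627],[.992,-.123,0,0]),([.431,.57,-.357,1.854,.273,.769,-1.884],[.5023,-.1527,.2417],[.993,-.12,-.002,0]),([.334,.817,-.211,1.978,.416,.387,-2.014],[.5053,-.153,.0834],[.993,-.121,0,0]),
(list(s['q']),list(s['tool_pos']),list(s['eef_rot']))]
def fk(q,L,sg):
    M=R.identity();p=np.array([0,0,L[0]]);pts=[p]
    for i,(ax,l) in enumerate(zip('zyzyzyz',[0,0,L[1],0,L[2],0,L[3]])):
        M=M*R.from_euler(ax,sg[i]*q[i]); p=p+M.apply([0,0,l])
        if l: pts.append(p)
    return pts,M*R.from_euler('z',L[4])
def fit():
    best=None
    for b in itertools.product((1,-1),repeat=4):
      for y0 in (0,1.57,3.14,-1.57):
        sg=[b[0],1,b[1],1,b[2],1,b[3]]
        f=lambda L:np.ravel([np.r_[np.subtract(fk(q,L,sg)[0][-1],x),.2*(fk(q,L,sg)[1].inv()*R.from_quat(o)).as_rotvec()] for q,x,o in D])
        o=least_squares(f,[.3,.56,.34,.28,y0])
        if best is None or o.cost<best[0]: best=(o.cost,o.x,sg,f(o.x))
    return best
E
python3 - <<'E'
from kin import *
c,L,sg,res=fit();print(c,L.round(4),sg);print(res.reshape(-1,6).round(3))
for q,x,o in D: print(np.round(fk(q,L,sg)[0],3).tolist())
print(s['q'].round(3))
E
```

```text
clock: 16.35
tool_pos: [0.5049, -0.1545, 0.084]
eef_rot: [0.988, -0.122, 0.013, -0.098]
contact_force: [0.4, 0.7, -0.0]
opening: 1.0
finger_force: 0.0
0.002940862379029937 [0.1849 0.6162 0.2898 0.2495 1.5718] [-1, 1, -1, 1, -1, 1, -1]
[[ 0.031  0.02  -0.007 -0.    -0.    -0.   ]
 [-0.017  0.034 -0.007 -0.    -0.     0.001]
 [-0.001  0.029  0.004 -0.    -0.    -0.   ]
 [ 0.027  0.027  0.006 -0.    -0.    -0.   ]
 [ 0.023 -0.007  0.005 -0.    -0.    -0.   ]]
[[0.0, 0.0, 0.185], [0.096, -0.38, 0.66], [0.204, -0.58, 0.48], [0.204, -0.58, 0.231]]
[[0.0, 0.0, 0.185], [0.231, -0.115, 0.745], [0.485, -0.115, 0.606], [0.486, -0.115, 0.356]]
[[0.0, 0.0, 0.185], [0.302, -0.139, 0.704], [0.502, -0.124, 0.495], [0.502, -0.124, 0.245]]
[[0.0, 0.0, 0.185], [0.424, -0.147, 0.607], [0.532, -0.126, 0.338], [0.532, -0.126, 0.089]]
[[0.0, 0.0, 0.185], [0.386, -0.263, 0.587], [0.515, -0.209, 0.333], [0.528, -0.162, 0.089]]
[ 0.597  0.86  -0.449  1.952  0.347  0.411 -1.846]
```

```bash
cat > kin2.py <<'E'
from kin import *
sg=[-1,1,-1,1,-1,1,-1]
D.append(([.2,.6,-.51,1.79,.37,.85,-1.77],[.5436,.0157,.2525],[.99,.142,.002,0]))
def fk2(q,L):
    M=R.identity();V=np.reshape(L,(8,3));p=V[0].copy();pts=[]
    for i,ax in enumerate('zyzyzyz'):
        M=M*R.from_euler(ax,sg[i]*q[i]);p=p+M.apply(V[i+1]);pts.append(p)
    return pts
V0=np.zeros((8,3));V0[0,2]=.2;V0[3,2]=.58;V0[5,2]=.32;V0[7,2]=.25;V0=V0.ravel()
f=lambda L:np.r_[np.ravel([np.subtract(fk2(q,L)[-1],x) for q,x,o in D])/.001,(L-V0)/.1]
o=least_squares(f,V0)
E
python3 - <<'E'
from kin2 import *
print(o.x.reshape(8,3).round(3),o.fun[:18].round(1))
for q,x,_ in D: print([p.round(3).tolist() for p in fk2(q,o.x)][2:])
E
```

```text
[[ 0.01   0.001  0.265]
 [-0.006 -0.012  0.065]
 [-0.013 -0.012 -0.01 ]
 [ 0.01  -0.01   0.57 ]
 [ 0.013 -0.01   0.014]
 [-0.013 -0.006  0.334]
 [-0.002 -0.006  0.029]
 [-0.004 -0.004  0.279]] [ 0.  -0.   0.   0.  -0.2 -0.  -0.   0.3  0.   0.1 -0.1  0.  -0.  -0.
 -0.1 -0.   0.  -0. ]
[[0.064, -0.345, 0.762], [0.059, -0.351, 0.743], [0.181, -0.591, 0.546], [0.176, -0.596, 0.517], [0.173, -0.6, 0.238]]
[[0.201, -0.127, 0.838], [0.207, -0.134, 0.819], [0.506, -0.141, 0.67], [0.508, -0.148, 0.641], [0.503, -0.15, 0.363]]
[[0.266, -0.15, 0.801], [0.266, -0.155, 0.781], [0.506, -0.144, 0.549], [0.508, -0.15, 0.52], [0.502, -0.152, 0.242]]
[[0.379, -0.16, 0.714], [0.371, -0.166, 0.695], [0.507, -0.145, 0.391], [0.51, -0.151, 0.362], [0.505, -0.153, 0.083]]
[[0.339, -0.258, 0.695], [0.332, -0.259, 0.675], [0.492, -0.205, 0.387], [0.496, -0.205, 0.358], [0.505, -0.155, 0.084]]
[[0.309, -0.088, 0.792], [0.311, -0.091, 0.771], [0.543, 0.024, 0.56], [0.548, 0.019, 0.531], [0.544, 0.016, 0.252]]
```

The model fits. With the tool upright at grasp height, the forearm axis passes about 98 mm from the flask's rim, which is enough. I'll turn upright and descend over the apple.

To row units: -0.2 rad is -2.

```bash
echo '1,0,0,0,-1,0,0 | 1,0,0,0,-2,0,0 | 1,0,0,0,-2,0,0 | 1,0,0,0,-2,0,0' > rows.txt && python3 steer.py rows.txt >/dev/null;  python3 -c "
from h import *
s=r.get_state();print(tool(np.array([.504,-.152,.012])-s['tool_pos']),s['tool_pos'],s['eef_rot'].round(3),s['q'].round(2))"
```

```text
[-0.00096731  0.00133805  0.07160557] [ 0.50516384 -0.15093664  0.08360726] [ 0.993 -0.119  0.001 -0.   ] [ 0.33  0.82 -0.21  1.98  0.41  0.39 -2.01]
```

To row units: 0.07 m is 70, 0.065 m is 65.

```bash
echo '1,-1,1,20,0,0,0 | 1,-1,1,35,0,0,0 | 1,-1,1,45,0,0,0 | 1,-1,1,55,0,0,0 | 1,-1,1,65,0,0,0 | 1,-1,1,70,0,0,0 | 1,-1,1,70,0,0,0' > rows.txt && python3 steer.py rows.txt && echo '0,0,0,0,0,0,0 | 0,0,0,0,0,0,0 | 0,0,0,0,0,0,0 | 0,0,0,0,0,0,0 | 0,0,0,0,0,0,0 | 0,0,0,0,0,0,0' > rows.txt && python3 steer.py rows.txt 12
```

```text
clock: 17.45
tool_pos: [0.5025, -0.1543, 0.0121]
eef_rot: [0.993, -0.122, -0.001, -0.0]
contact_force: [-0.2, -0.1, 0.8]
opening: 0.999
finger_force: 0.0
clock: 18.05
tool_pos: [0.5031, -0.1542, 0.013]
eef_rot: [0.993, -0.122, 0.0, -0.0]
contact_force: [-0.6, 1.0, 3.0]
opening: 0.662
finger_force: 12.0
```

To row units: -0.16 m is -160, -0.19 m is -190.

```bash
echo '0,0,0,-10,0,0,0 | 0,0,0,-40,0,0,0 | 0,0,0,-80,0,0,0 | 0,0,0,-120,0,0,0 | 0,0,0,-160,0,0,0 | 0,0,0,-190,0,0,0 | 0,0,0,-190,0,0,0 | 0,0,0,-190,0,0,0' > rows.txt && python3 steer.py rows.txt && python3 - <<'E'
from h import *
import pickle
p=P('wrist');w=snap('wrist','w6.png');pickle.dump(p,open('w6.pkl','wb'))
s=r.get_state();print(s['tool_pos'],s['contact_force']);M=R.from_quat(s['eef_rot'])
print(tool(np.array([.59,.1575,.2])-s['tool_pos']))
for o in ([0,0,-.019],[0,0,-.04],[0,0,0]):print(proj('wrist',s['tool_pos']+M.apply(o),p))
E
python3 - <<'E'
import cv2
w=cv2.imread('pics/w6.png');cv2.imwrite('pics/c7.png',cv2.resize(w[200:384,150:362],(692,600),interpolation=cv2.INTER_CUBIC))
E
```

```text
clock: 18.85
tool_pos: [0.5024, -0.1546, 0.2031]
eef_rot: [0.993, -0.122, 0.0, 0.0]
contact_force: [0.6, 0.1, -2.1]
opening: 0.66
finger_force: 11.9
[ 0.50178304 -0.15447067  0.20212424] [ 0.24568801  0.51112992 -1.44389023]
[ 0.01011298 -0.32404706  0.00191772]
[[253.4957194 266.9020716]]
[[253.36671457 293.49737136]]
[[253.58583212 248.32466693]]
```

View pics/c7.png

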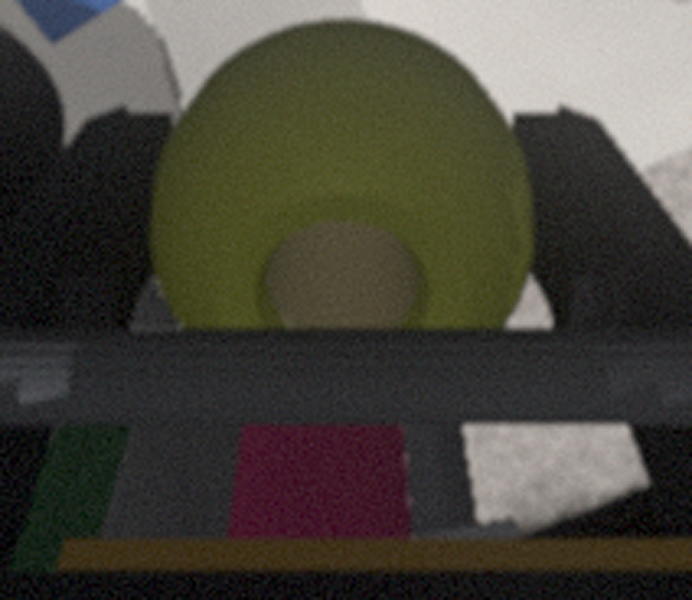

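The held apple fills crop columns 152–533, with its top edge at row 18. The hole spans columns 265–420, with its far rim at row 220.

```bash
python3 - <<'E'
from h import *
import pickle
p=pickle.load(open('w6.pkl','rb'))
T=np.array([.50183,-.15450,.2022]);M=R.from_quat([.993,-.122,0,0])
a=np.linspace(0,2*np.pi,73)
def pr(o): return ((proj('wrist',T+M.apply(o),p)-[150,200])*3.264).round(0)
for x0 in(-.004,-.002,0,.002,.004):
    for rr,z in((.0105,-.037),(.0105,-.034)):
        c=pr(np.c_[x0+rr*np.cos(a),rr*np.sin(a),0*a+z]);print(x0,z,'hole',c.min(0),c[:,0].max(),end=' ')
    ph=np.linspace(-1.2,1.2,25)
    E=np.array([[x0+.03*np.cos(f)*np.cos(b),.03*np.cos(f)*np.sin(b),-.0165-.027*np.sin(f)] for f in ph for b in a])
    c=pr(E);print('sil',c.min(0),c[:,0].max())
E
```

```text
-0.004 -0.037 hole [263. 252.] 413.0 -0.004 -0.034 hole [264. 239.] 411.0 sil [148.  47.] 528.0
-0.002 -0.037 hole [262. 239.] 413.0 -0.002 -0.034 hole [264. 226.] 411.0 sil [147.  35.] 528.0
0 -0.037 hole [262. 226.] 413.0 0 -0.034 hole [264. 214.] 412.0 sil [147.  24.] 529.0
0.002 -0.037 hole [262. 213.] 414.0 0.002 -0.034 hole [263. 201.] 412.0 sil [146.  12.] 530.0
0.004 -0.037 hole [261. 201.] 414.0 0.004 -0.034 hole [263. 189.] 412.0 sil [145.  -0.] 531.0
```

To row units: -0.324 m is -324, -0.21 m is -210, -0.85 rad is -8.5.

```bash
echo '0,0,-30,0,0,0,-0.5 | 0,1,-65,0,0,0,-1.5 | 0,2,-100,0,0,0,-2.5 | 0,3,-135,0,0,0,-3.5 | 0,4,-170,0,0,0,-4.5 | 0,6,-210,0,0,0,-5.5 | 0,8,-250,0,0,0,-6.5 | 0,10,-290,0,0,0,-7.5 | 0,10,-315,0,0,0,-8.5 | 0,10,-324,0,0,0,-8.5' > rows.txt && python3 steer.py rows.txt && echo '0,0,0,0,0,0,0 | 0,0,0,0,0,0,0 | 0,0,0,0,0,0,0' > rows.txt && python3 steer.py rows.txt; python3 - <<'E'
from h import *
p=P('wrist');w=snap('wrist','w7.png')
s=r.get_state();M=R.from_quat(s['eef_rot']);a=s['tool_pos']+M.apply([.0007,.0006,0]);print(s['tool_pos'],a,M.as_matrix().round(3)[:2],s['q'].round(2))
print(tool(np.array([.59,.157,a[2]])-a))
E
```

```text
clock: 19.9
tool_pos: [0.5896, 0.1613, 0.2006]
eef_rot: [0.954, 0.301, -0.001, -0.001]
contact_force: [0.2, -0.8, -0.9]
opening: 0.661
finger_force: 11.9
clock: 20.2
tool_pos: [0.5906, 0.1549, 0.2022]
eef_rot: [0.955, 0.297, -0.001, 0.001]
contact_force: [0.7, -1.3, -1.4]
opening: 0.664
finger_force: 11.9
[0.59076305 0.15526614 0.2024222 ] [0.59167983 0.15516855 0.20242184] [[ 0.824  0.567 -0.001]
 [ 0.567 -0.824 -0.002]] [-0.04  0.76 -0.54  1.64  0.47  0.88 -1.73]
[-3.45974502e-04 -2.46095797e-03 -2.71177049e-06]
```

To row units: -0.0025 m is -2.5, 0.098 m is 98.

```bash
echo '0,0,-2,30,0,0,0 | 0,0,-2.5,60,0,0,0 | 0,0,-2.5,85,0,0,0 | 0,0,-2.5,95,0,0,0 | 0,0,-2.5,98,0,0,0 | 0,0,-2.5,98,0,0,0 | 0,0,-2.5,98,0,0,0' > rows.txt && python3 steer.py rows.txt; python3 - <<'E'
from h import *
p=P('wrist');w=snap('wrist','w8.png');a=snap('scene','s8.png')
s=r.get_state();M=R.from_quat(s['eef_rot']);c=s['tool_pos']+M.apply([.0007,.0006,0]);print(s['tool_pos'],c,s['contact_force'])
print(tool(np.array([.59,.157,c[2]])-c))
A=cv2.resize(a[150:290,190:330],(400,400),interpolation=cv2.INTER_CUBIC);B=cv2.resize(w[200:340,180:320],(400,400),interpolation=cv2.INTER_CUBIC)
cv2.imwrite('pics/c8.png',np.hstack([A,B])[:,:,::-1])
print(proj('scene',[[c[0],c[1],c[2]-.0125],[.59,.157,.085]]),P('wrist')[0][0])
E
```

```text
clock: 20.95
tool_pos: [0.5904, 0.16, 0.106]
eef_rot: [0.955, 0.298, 0.001, -0.0]
contact_force: [0.6, 0.5, -2.2]
opening: 0.66
finger_force: 11.9
[0.5902349  0.15998959 0.10594404] [0.59115195 0.15989471 0.10594593] [-0.24316302  0.14437719 -1.30800769]
[-2.59481250e-03  1.72432207e-03 -4.59595548e-06]
[[244.65128484 232.58767143]
 [245.44286731 235.28387137]] [289.76806724   0.         254.44364157]
```

View pics/c8.png

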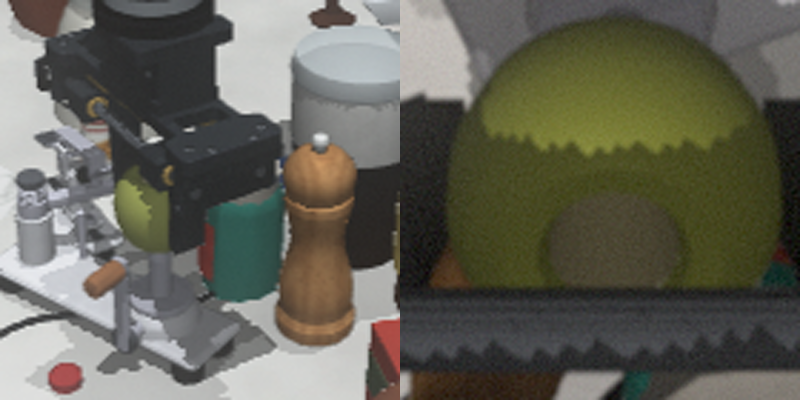

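Apple over the spindle (crop column 160), lined up. Correct the 3 mm and feel down.

```bash
cat > g.py <<'E'
from h import *
s=r.get_state();M=R.from_quat(s['eef_rot']);c=s['tool_pos']+M.apply([.0007,.0006,0]);print('apple',c.round(4),'F',tool(s['contact_force']).round(1),'m',s['moment'].round(2),'to',(tool(np.array([.59,.157,c[2]])-c)*1e3).round(1),s['clock'])
E
echo '0,-2.5,1.5,0,0,0,0 | 0,-2.5,1.5,2,0,0,0 | 0,-2.5,1.5,4,0,0,0 | 0,-2.5,1.5,4,0,0,0' > rows.txt && python3 steer.py rows.txt>/dev/null; python3 g.py
echo '0,0,0,0,0,0,0' > rows.txt && python3 steer.py rows.txt>/dev/null; python3 g.py
```

```text
apple [0.5889 0.1568 0.1004] F [-0.2 -0.1  1.1] m [ 0.01 -0.02  0.01] to [ 1.   0.5 -0. ] 21.45
apple [0.5891 0.1571 0.1006] F [ 0.2 -0.4  1.6] m [-0.05 -0.04 -0.04] to [ 0.7  0.6 -0. ] 21.55
```

```bash
echo '0,1,0.5,2,0,0,0 | 0,1,0.5,4,0,0,0 | 0,1,0.5,4,0,0,0' > rows.txt && python3 steer.py rows.txt>/dev/null; python3 g.py
echo '0,0,0,2,0,0,0 | 0,0,0,4,0,0,0 | 0,0,0,4,0,0,0' > rows.txt && python3 steer.py rows.txt>/dev/null; python3 g.py
echo '0,0,0,2,0,0,0 | 0,0,0,4,0,0,0 | 0,0,0,4,0,0,0' > rows.txt && python3 steer.py rows.txt>/dev/null; python3 g.py
echo '0,0,0,2,0,0,0 | 0,0,0,4,0,0,0 | 0,0,0,4,0,0,0' > rows.txt && python3 steer.py rows.txt>/dev/null; python3 g.py
```

```text
apple [0.5901 0.157  0.0963] F [ 0.4 -0.9  0.8] m [-0.03 -0.    0.04] to [-0.1 -0.   0. ] 21.85
apple [0.59   0.157  0.0924] F [-0.4 -0.3  2.1] m [-0.08  0.03 -0.05] to [-0. -0.  0.] 22.15
apple [0.5901 0.157  0.0884] F [0.6 0.7 0.7] m [-0.01 -0.03 -0.01] to [-0.1 -0.   0. ] 22.45
apple [0.5901 0.157  0.0844] F [1.  0.1 1.6] m [-0.03  0.01 -0.04] to [-0.1 -0.   0. ] 22.75
```

The apple is 13 mm onto the spindle with no side force. Continue down.

```bash
echo '0,0,0,3,0,0,0 | 0,0,0,6,0,0,0 | 0,0,0,9,0,0,0 | 0,0,0,12,0,0,0 | 0,0,0,12,0,0,0' > rows.txt && python3 steer.py rows.txt>/dev/null; python3 g.py
echo '0,0,0,3,0,0,0 | 0,0,0,6,0,0,0 | 0,0,0,9,0,0,0 | 0,0,0,10,0,0,0 | 0,0,0,10,0,0,0' > rows.txt && python3 steer.py rows.txt>/dev/null; python3 g.py
```

```text
apple [0.5899 0.157  0.0722] F [-0.1 -0.2  0.6] m [ 0.   -0.    0.02] to [ 0.1 -0.  -0. ] 23.25
apple [0.5901 0.1571 0.0625] F [0.  0.6 1.4] m [-0.03 -0.02 -0.01] to [-0.1 -0.   0. ] 23.75
```

```bash
echo '0,0,0,2,0,0,0 | 0,0,0,3,0,0,0 | 0,0,0,3,0,0,0' > rows.txt && python3 steer.py rows.txt>/dev/null; python3 g.py
echo '0,0,0,1,0,0,0 | 0,0,0,1,0,0,0' > rows.txt && python3 steer.py rows.txt>/dev/null; python3 g.py
```

```text
apple [0.5902 0.1571 0.0596] F [ 0.4 -0.4  0.8] m [-0.03  0.   -0.04] to [-0.2 -0.1  0. ] 24.05
apple [0.5903 0.1571 0.0586] F [0.3 0.4 0.7] m [-0.04  0.01 -0.05] to [-0.3 -0.1  0. ] 24.25
```

```bash
echo '0,0,0,1,0,0,0 | 0,0,0,1,0,0,0' > rows.txt && python3 steer.py rows.txt>/dev/null; python3 g.py
echo '0,0,0,1,0,0,0 | 0,0,0,1,0,0,0' > rows.txt && python3 steer.py rows.txt>/dev/null; python3 g.py
```

```text
apple [0.5904 0.1572 0.0581] F [-1.1  0.  -1.9] m [-0.11  0.11  0.01] to [-0.4 -0.1 -0. ] 24.45
apple [0.5905 0.1573 0.058 ] F [-2.6  0.2 -9.9] m [-0.22  0.5  -0.02] to [-0.5 -0.1 -0. ] 24.65
```

Seated on the plate at the expected height. Ease 1 mm, let go and rise.

To row units: -0.001 m is -1.

```bash
echo '0,0,0,-1,0,0,0 | 0.8,0,0,-1,0,0,0 | 0.9,0,0,-1,0,0,0 | 0.9,0,0,-1,0,0,0 | 0.9,0,0,-1,0,0,0 | 0.9,0,0,-1,0,0,0' > rows.txt && python3 steer.py rows.txt && echo '0.9,0,0,-10,0,0,0 | 0.9,0,0,-30,0,0,0 | 0.9,0,0,-60,0,0,0 | 0.9,0,0,-100,0,0,0 | 0.9,0,0,-140,0,0,0 | 0.9,0,0,-170,0,0,0 | 0.9,0,0,-170,0,0,0' > rows.txt && python3 steer.py rows.txt ; python3 - <<'E'
from h import *
a=snap('scene','s9.png');p=P('wrist');snap('wrist','w9.png')
# apple check by colour
h=cv2.cvtColor(a[150:290,190:330],cv2.COLOR_RGB2HSV);m=cv2.inRange(h,(22,60,30),(48,255,255))
n,l,st,c=cv2.connectedComponentsWithStats(m)
for b in st[1:]:
    if b[4]>60: print(b+[190,150,0,0,0])
q=np.linspace(0,6.28,40);ph=np.linspace(-1.2,1.2,15)
E=np.array([[.59+.03*np.cos(f)*np.cos(b),.157+.03*np.cos(f)*np.sin(b),.073+.026*np.sin(f)] for f in ph for b in q]);x=proj('scene',E);print('expect',x.min(0),x.max(0)-x.min(0))
s=r.get_state();print(s['tool_pos'],s['clock'])
E
```

```text
clock: 25.25
tool_pos: [0.5893, 0.1572, 0.0576]
eef_rot: [0.954, 0.298, -0.0, 0.0]
contact_force: [0.2, -0.8, -0.9]
opening: 0.9
finger_force: 0.0
clock: 25.95
tool_pos: [0.5918, 0.1588, 0.2332]
eef_rot: [0.954, 0.298, 0.005, -0.0]
contact_force: [-0.5, 0.3, -0.3]
opening: 0.898
finger_force: 0.0
[232 226  29  31 651]
expect [230.33509048 226.34103748] [30.48246835 28.09840885]
[0.58950518 0.15715786 0.22872371] 26.05
```

The apple sits where it should (scene box 232–261, 226–257). Now to the tab with shut fingers.

To row units: 0.189 m is 189, 0.1 m is 100, -0.5 rad is -5.

```bash
echo '0,0,10,0,0,0,-1 | 0,0,40,0,0,0,-2 | 0,-2,80,0,0,0,-3 | 0,-4,120,0,0,0,-4 | 0,-7,150,20,0,0,-5 | 0,-9,180,40,0,0,-5 | 0,-9,189,80,0,0,-5 | 0,-9,189,100,0,0,-5 | 0,-9,189,100,0,0,-5' > rows.txt && python3 steer.py rows.txt 
python3 - <<'E'
from h import *
s=r.get_state();print(s['tool_pos'],s['q'].round(2),tool(np.array([.69,-.0045,.088])-s['tool_pos']),s['contact_force'])
E
```

```text
clock: 26.95
tool_pos: [0.686, -0.0046, 0.1223]
eef_rot: [0.851, 0.525, -0.005, -0.002]
contact_force: [-0.8, -0.6, -0.9]
opening: 0.102
finger_force: 0.0
[ 0.68601591 -0.00464622  0.122317  ] [ 0.25  0.98 -0.64  1.43  0.65  0.96 -1.03] [0.00211488 0.00377466 0.03427579] [-0.84940609 -0.59271739 -0.94314484]
```

To row units: 0.034 m is 34, 0.028 m is 28.

```bash
echo '0,2,4,0,0,0,0 | 0,2,4,10,0,0,0 | 0,2,4,20,0,0,0 | 0,2,4,28,0,0,0 | 0,2,4,34,0,0,0 | 0,2,4,34,0,0,0' > rows.txt && python3 steer.py rows.txt
echo '0,0,0,2,0,0,0 | 0,0,0,4,0,0,0 | 0,0,0,6,0,0,0 | 0,0,0,6,0,0,0' > rows.txt && python3 steer.py rows.txt | sed -n 2,4p
```

```text
clock: 27.55
tool_pos: [0.6933, -0.0035, 0.0926]
eef_rot: [0.851, 0.525, -0.001, -0.0]
contact_force: [-0.5, -0.4, 0.2]
opening: 0.007
finger_force: 0.0
tool_pos: [0.6939, -0.0033, 0.0875]
eef_rot: [0.851, 0.525, -0.0, 0.0]
contact_force: [-0.5, 0.6, -0.3]
```

```bash
cat > k.py <<'E'
from h import *
s=r.get_state();print(s['tool_pos'].round(4),'F',s['contact_force'].round(1),s['clock'])
E
echo '0,-2,-3,0,0,0,0 | 0,-2,-3,2,0,0,0 | 0,-2,-3,4,0,0,0 | 0,-2,-3,4,0,0,0' > rows.txt && python3 steer.py rows.txt >/dev/null; python3 k.py
echo '0,0,0,1,0,0,0 | 0,0,0,2,0,0,0 | 0,0,0,2,0,0,0' > rows.txt && python3 steer.py rows.txt >/dev/null; python3 k.py
echo '0,0,0,1,0,0,0 | 0,0,0,2,0,0,0 | 0,0,0,2,0,0,0' > rows.txt && python3 steer.py rows.txt >/dev/null; python3 k.py
echo '0,0,0,1,0,0,0 | 0,0,0,2,0,0,0 | 0,0,0,2,0,0,0' > rows.txt && python3 steer.py rows.txt >/dev/null; python3 k.py
```

```text
[ 0.6903 -0.0038  0.0834] F [ 0.9  0.2 -0.2] 28.35
[ 0.6904 -0.0038  0.0815] F [-0.3 -0.3 -0.3] 28.65
[ 0.6904 -0.0038  0.0795] F [ 0.4 -0.3  0. ] 28.95
[ 0.6904 -0.0037  0.0775] F [ 0.3  0.4 -0.3] 29.25
```

Careful with the scale: shifts go in mm and turns go in units of 0.1 rad. That gives: 0.002 m is 2, 0.001 m is 1.

```bash
for x in; do :; done
echo '0,0,0,1,0,0,0 | 0,0,0,2,0,0,0 | 0,0,0,2,0,0,0' > rows.txt && python3 steer.py rows.txt >/dev/null; python3 k.py
echo '0,0,0,1,0,0,0 | 0,0,0,2,0,0,0 | 0,0,0,2,0,0,0' > rows.txt && python3 steer.py rows.txt >/dev/null; python3 k.py
echo '0,0,0,1,0,0,0 | 0,0,0,2,0,0,0 | 0,0,0,2,0,0,0' > rows.txt && python3 steer.py rows.txt >/dev/null; python3 k.py
```

```text
[ 0.6906 -0.0037  0.0759] F [-0.2 -0.6  0.5] 29.55
[ 0.6908 -0.0036  0.0751] F [-2.6 -0.2  9.5] 29.85
[ 0.6906 -0.0034  0.0727] F [-0.   0.6  1.1] 30.15
```

```bash
cat > arm.py <<'E'
from h import *
a=r.snapshot('scene')
for v in(.14,.905):
    an=2.548+.165+v;X=[.69+.08*np.cos(an),.0895+.08*np.sin(an),.105];u,w=proj('scene',X)[0].astype(int);print(v,(u,w),a[w-3:w+4,u-1:u+2].mean((0,1)).round(0))
E
python3 arm.py;python3 k.py
```

```text
0.14 (np.int64(235), np.int64(213)) [101.  95.  94.]
0.905 (np.int64(235), np.int64(198)) [130. 109.  93.]
[ 0.6907 -0.0034  0.0723] F [-0.7  0.5  2.2] 30.2
```

To row units: 0.002 m is 2, 0.001 m is 1.

```bash
echo '0,0,0,1,0,0,0 | 0,0,0,2,0,0,0 | 0,0,0,2,0,0,0' > rows.txt && python3 steer.py rows.txt >/dev/null; python3 k.py
echo '0,0,0,1,0,0,0 | 0,0,0,2,0,0,0 | 0,0,0,2,0,0,0' > rows.txt && python3 steer.py rows.txt >/dev/null; python3 k.py;python3 arm.py
```

```text
[ 0.6905 -0.0034  0.0695] F [-0.5  1.4  1.5] 30.5
[ 0.6906 -0.0037  0.0676] F [-0.7  1.2  1.5] 30.8
0.14 (np.int64(235), np.int64(213)) [128.  95.  73.]
0.905 (np.int64(235), np.int64(198)) [138. 139. 135.]
```

The post's wood colour has moved from the caught place to the rest place, so the arm is released. Lift off.

```bash
echo '0,0,0,-5,0,0,0 | 0,0,0,-10,0,0,0 | 0,0,0,-30,0,0,0 | 0,0,0,-60,0,0,0 | 0,0,0,-100,0,0,0 | 0,0,0,-140,0,0,0 | 0,0,0,-180,0,0,0 | 0,0,0,-180,0,0,0 | 0,0,0,-180,0,0,0' > rows.txt && python3 steer.py rows.txt; python3 - <<'E'
from h import *
a=snap('scene','s10.png');s3=cv2.imread('pics/s3.png')[:,:,::-1]
h=cv2.cvtColor(a,cv2.COLOR_RGB2HSV)
m=cv2.inRange(h,(4,90,50),(16,255,230))[180:240,215:260];n,l,st,c=cv2.connectedComponentsWithStats(m)
print('wood',[(b+[215,180,0,0,0]).tolist() for b in st[1:] if b[4]>8])
def pp(v,R0=.08,z=(.08,.116)):
    an=2.713+v;return proj('scene',[[.69+R0*np.cos(an),.0895+R0*np.sin(an),q] for q in z]).round(0).tolist()
for v in(0,.07,.14,.22,.4,.9):print(v,pp(v))
m=cv2.inRange(h[200:280,215:290],(22,60,30),(48,255,255));n,l,st,c=cv2.connectedComponentsWithStats(m);print('apple',[(b+[215,200,0,0,0]).tolist() for b in st[1:] if b[4]>60]);print(r.get_state()['clock'])
E
```

```text
clock: 31.75
tool_pos: [0.6905, -0.0038, 0.2488]
eef_rot: [0.851, 0.525, 0.0, 0.001]
contact_force: [-0.5, 0.7, -1.2]
opening: 0.007
finger_force: 0.0
wood [[224, 199, 6, 5, 18], [233, 210, 5, 17, 58]]
0 [[233.0, 227.0], [233.0, 212.0]]
0.07 [[235.0, 226.0], [234.0, 211.0]]
0.14 [[236.0, 224.0], [235.0, 209.0]]
0.22 [[237.0, 223.0], [236.0, 208.0]]
0.4 [[238.0, 219.0], [238.0, 204.0]]
0.9 [[236.0, 209.0], [235.0, 194.0]]
apple [[231, 226, 30, 32, 665]]
31.8
```

```bash
python3 -c "
from plant import r
print(r.finish_job())"
```

```text
the job is handed in; nothing more can be done
None
```

I handed the job in at about 32 s: the latch caught the arm, the cored apple is fully down on the carrier plate, and pressing the tab let the arm spring in. The last scene picture shows the arm at roughly 0.07–0.14 rad, so it looks to be resting against the apple, but I could not measure its contact force and no verdict came back.

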